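# Show the stray socket and the place it belongs in

### The job

One socket of the set has been left out. Push the half-shut lid of the socket case right back out of the way, then point down at the socket standing out on the bench, fingertips just above it, for about two seconds, then point in the same way at the empty place in the case where it belongs, and finish there, still pointing. Only push the lid: do not touch or lift any socket, do not shove the case about, and leave the ratchet, tape measure, pencil and padlock alone.

Things in the scene. Friction and masses are not known exactly. Their poses are not given: they have to be found in the camera images.
- case: shallow grey steel socket-set case lying on the bench, loose, about 2.5 kg with its lid: base tray 130 (x) x 270 (y) x 26 high. Origin: centre of its underside; its x points from the front (latches) to the hinged back, y along its length. A plain grey insert 22 high fills the rear half of the tray, with one row of five round places; the ratchet lies in the lane in front of the row
- case_lid (a joint): the case's lid, hinged along the back (far) edge: a 130 deep, 270 long, 22 thick shallow shell. 0 = shut, grows as the lid swings up and back, 1.57 = upright, 1.92 = right back against its stop. It starts part way open (0.8 to 1.05), hanging over the row of places. The hinge is stiff: the lid stays where it is left, and takes about 2 to 4 N at its free edge to move
- lid_hinge (a point): point on the lid's hinge line, half-way along the case, 68 mm behind the case's centre and 26 mm above the bench; the hinge line runs along the case's y axis
- lid_edge (a point): middle of the lid's free long edge, on the lower rim (the rim that meets the tray when shut), 133 mm from the hinge line; it moves with the lid
- place_1 (a point): centre of the mouth of place 1 in the case's insert: a round hole 32 across and 22 deep, 22 mm above the bench; fixed on the case at x +28, y +92 mm from its origin (the places are 46 mm apart, number 1 at the +y end). One of the five is empty, which one varies
- place_2 (a point): centre of the mouth of place 2 in the case's insert: a round hole 32 across and 22 deep, 22 mm above the bench; fixed on the case at x +28, y +46 mm from its origin (the places are 46 mm apart, number 1 at the +y end). One of the five is empty, which one varies
- place_3 (a point): centre of the mouth of place 3 in the case's insert: a round hole 32 across and 22 deep, 22 mm above the bench; fixed on the case at x +28, y +0 mm from its origin (the places are 46 mm apart, number 1 at the +y end). One of the five is empty, which one varies
- place_4 (a point): centre of the mouth of place 4 in the case's insert: a round hole 32 across and 22 deep, 22 mm above the bench; fixed on the case at x +28, y -46 mm from its origin (the places are 46 mm apart, number 1 at the +y end). One of the five is empty, which one varies
- place_5 (a point): centre of the mouth of place 5 in the case's insert: a round hole 32 across and 22 deep, 22 mm above the bench; fixed on the case at x +28, y -92 mm from its origin (the places are 46 mm apart, number 1 at the +y end). One of the five is empty, which one varies
- socket_a_mid (a point): centre (half-way up) of one of five loose steel sockets, all 28 mm across and 42 high, standing upright, its z axis along the socket. Four stand in places of the case with 20 mm showing above the insert; one, which one varies, stands on the open bench to the right of the case (-y side)
- socket_b_mid (a point): centre (half-way up) of one of five loose steel sockets, all 28 mm across and 42 high, standing upright, its z axis along the socket. Four stand in places of the case with 20 mm showing above the insert; one, which one varies, stands on the open bench to the right of the case (-y side)
- socket_c_mid (a point): centre (half-way up) of one of five loose steel sockets, all 28 mm across and 42 high, standing upright, its z axis along the socket. Four stand in places of the case with 20 mm showing above the insert; one, which one varies, stands on the open bench to the right of the case (-y side)
- socket_d_mid (a point): centre (half-way up) of one of five loose steel sockets, all 28 mm across and 42 high, standing upright, its z axis along the socket. Four stand in places of the case with 20 mm showing above the insert; one, which one varies, stands on the open bench to the right of the case (-y side)
- socket_e_mid (a point): centre (half-way up) of one of five loose steel sockets, all 28 mm across and 42 high, standing upright, its z axis along the socket. Four stand in places of the case with 20 mm showing above the insert; one, which one varies, stands on the open bench to the right of the case (-y side)
- ratchet: steel ratchet with a black handle, 209 mm long, 33 wide, 29 high, lying along the front lane of the case; origin: centre of its underside. To be left alone
- tape: yellow and black tape measure 41 x 89 x 65 high, standing on the bench behind the socket that was left out; origin: centre of its underside. To be left alone
- pencil: red flat carpenter's pencil 166 mm long, 15 wide, 7 thick, lying on the bench in front, on the right; origin: centre of its underside. To be left alone
- padlock: brass padlock 69 x 42 x 21 mm lying on the bench to the left of the case; origin: centre of its underside. To be left alone

How it is judged:
By the outcome, as a careful person would: the job done as asked, in the order asked, and still so for the second after the job is handed in, with the robot touching nothing.
It also fails if it takes over 59 s, if anything falls off the work surface, if the arm or the gripper's body presses on something with over 40 N, if the wrist force passes 120 N, or if a joint passes its speed limit or range.

### The arm

A 6-joint arm with a two-finger parallel gripper is mounted at the origin on a cart in front of the work surface, level with it; the furniture and walls round the work are solid. World frame = base frame: x ahead of the robot, y to its left, z up, the work surface at z = 0. Lengths are in m, angles in rad, forces in N, time in s.
With the tool pointing down it reaches from about 0.35 to 0.775 m from the base axis. Payload 5.5 kg.
Tool frame: the origin (TCP) lies between the finger pads; the fingertips stand 19 mm ahead of it and the grasp point (between the pads) is the TCP; z points along the fingers, y is the direction in which the jaws open and shut (so a half turn about z gives the same grasp; the last joint's range is limited). The gripper opens to 85 mm and grips with 20 to 120 N. Pads are 22 mm wide; open, the fingers measure 114 mm over their backs; the gripper's body (76 mm by 85 mm) begins 54 mm behind the grasp point. The pads swing forward as they close: fully open they stand 13 mm farther back than shut.
Start: joints at [1.047, 0.313, 0.046, 1.304, 0, 1.431], TCP at [0.215, 0.533, 0.25] pointing down, gripper open.
Joint ranges: [-2.76, 2.76], [-0.86, 1.69], [-1.03, 1.26], [-2.2, 2.34], [-1.47, 1.5], [-3.14, 3.14]. Speed limits (rad/s): [2.57, 2.57, 3.14, 3.14, 3.14, 3.14].

### API

Orientations are given as a unit quaternion [w, x, y, z].
In Python, from workcell import get_state, cams, workorder gives the robot as it stands.
- The arm moves only by the tool play_rows, never from a script. Its argument "series" is text: rows parted by semicolons, each of 7 numbers parted by spaces: the opening in per cent of the stroke, from 0 (shut) to 100 (fully open), then the shift along the tool's x, y, z in cm, then the turn, a rotation vector about the tool's x, y, z in degrees. A call has 1 to 12 rows; each row shifts and turns the commanded pose from where the row before left it, along the tool's axes as they then stand; what a row does not reach is not made up. A row lasts 1/8 s, in which the tool goes at most 62.5 mm and 10.7 degrees, less where a joint would pass 70% of its speed; a pose out of reach is approached as far as the arm can. A call with a gripper value outside its range is refused whole. The fingers move at their own pace and stop on an object; "newtons" is the grip in N (left out, the last holds). Time passes only in rows, so rows that do not move let the fingers close. It gives the time, the measured TCP pose, the force and the opening at its end, in the units of the state.
- get_state(): the state, without advancing time (a new reading comes with each control period).
- cams.read_camera(name): name is "scene" or "top" or "wrist"; returns the picture (400x640x3 uint8, red, green, blue); there is no depth.
- cams.get_calibration(name): a dict with "fx", "fy", "cx", "cy" (pixels), "distortion" ([k1, k2, p1, p2, k3] as OpenCV has them; the pictures are not rectified), "rvec" (rotation vector, rad) and "tvec" (3), from world to camera coordinates, as OpenCV has them. Camera axes: x right, y down, z forward; pixel columns grow to the right and rows downward; lengths in m; the calibration is good to about 2 mm. A picture is of the moment at which its call begins: read the wrist's pose just before it. get_calibration takes no time and is no camera call; for the wrist camera it gives the pose at the moment of the call.
- workorder.hand_in(): hands the job in, once; it reports no verdict.
The state is a dict: "clock": time; "joint_pos": joint angles; "qvel": joint speeds; "tau": joint torques, N m; "tcp_pos": TCP position; "orientation": TCP orientation; "wrist_force": force on the tool from outside, world axes, zero at the start; "ft_torque": the same for the moment, N m; "finger_gap": finger opening in m.
Only numpy, scipy, OpenCV 4.12 (cv2) and the standard library are available. Lean on these libraries where they do the work, as an engineer would, in place of code of your own. Each camera call takes 0.05 s, during which the arm holds its last target.

## Working session

There is one attempt and no reset: what is moved stays moved. The work goes in short steps, Python scripts to look and compute and a tool call to move; the robot and the scene stay as the last step left them, time stands still between calls to the robot, and variables do not carry over. Pictures are saved under pics/ and viewed, and the job is handed in when it is done.

Besides the shell and the picture viewer there is one more tool, called in YAML: its name, and indented under it one key for each argument. play_rows: Moves the arm, as the interface text tells. Its arguments: {"type":"object","properties":{"series":{"type":"string"},"newtons":{"type":"number"}},"required":["series"]}

```bash
ls; mkdir -p pics; python3 - <<'E'
from workcell import get_state, cams
import cv2
for n in ("scene","top","wrist"):
    im=cams.read_camera(n); cv2.imwrite(f"pics/{n}0.png",im[:,:,::-1])
    print(n,cams.get_calibration(n))
print(get_state())
E
```

```text
pics
scene {'fx': 404.7553391027639, 'fy': 404.7553391027639, 'cx': 322.5141388197036, 'cy': 201.8735601669662, 'distortion': array([-0.00249419,  0.        ,  0.        ,  0.        ,  0.        ]), 'rvec': array([ 2.09697622, -1.29773348,  0.49640913]), 'tvec': array([-0.23592799,  0.37215008,  0.7396727 ])}
top {'fx': 502.2068812652244, 'fy': 502.2068812652244, 'cx': 330.1431733532804, 'cy': 206.60347010039038, 'distortion': array([-0.06284029,  0.        ,  0.        ,  0.        ,  0.        ]), 'rvec': array([ 2.17181968, -2.13738759,  0.16350464]), 'tvec': array([0.00766045, 0.49043898, 1.27717637])}
wrist {'fx': 284.5029265148608, 'fy': 284.5029265148608, 'cx': 317.1762885360815, 'cy': 201.2098215613273, 'distortion': array([-0.05128571,  0.        ,  0.        ,  0.        ,  0.        ]), 'rvec': array([-2.3823728 , -1.60848746, -0.24814312]), 'tvec': array([-0.57445064, -0.03959432,  0.37866241])}
{'clock': 0.15, 'joint_pos': array([1.04743928e+00, 3.13837070e-01, 4.52646033e-02, 1.30356919e+00,
       3.45190490e-06, 1.43116026e+00]), 'qvel': array([ 0.00038738, -0.0019038 ,  0.00270107,  0.00073715,  0.00076245,
        0.00050213]), 'tau': array([ 3.33881631e-03, -4.81066418e+01,  2.98815107e+01,  1.38799287e-02,
       -3.58227453e-05,  1.24699195e-06]), 'tcp_pos': array([0.21512467, 0.53288391, 0.24961855]), 'orientation': array([-2.20556651e-04,  1.90685534e-01,  9.81650943e-01, -6.35481335e-04]), 'wrist_force': array([ 0.61571336,  0.14072264, -0.72337367]), 'ft_torque': array([0.01901655, 0.02121372, 0.04508061]), 'finger_gap': 0.08530230052166653}
```

View pics/scene0.png

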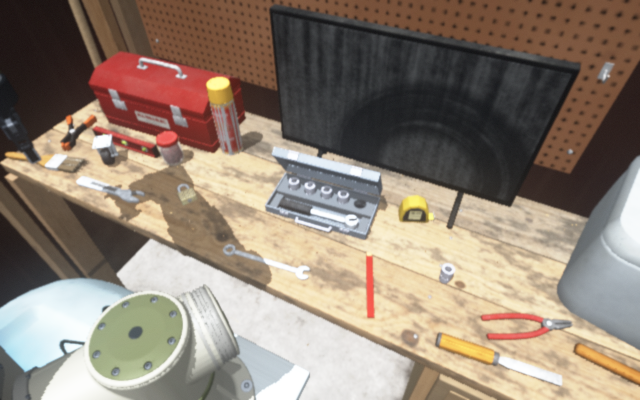

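View pics/top0.png

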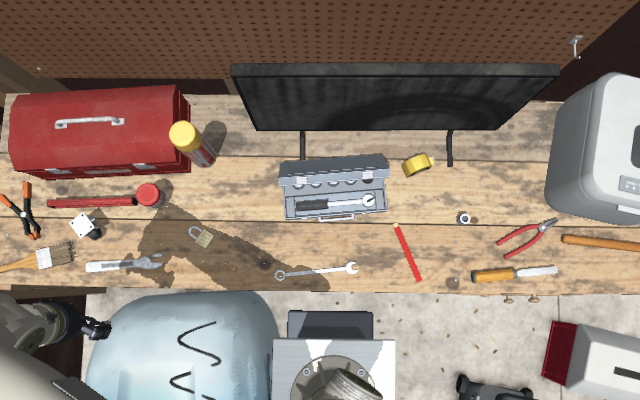

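View pics/wrist0.png

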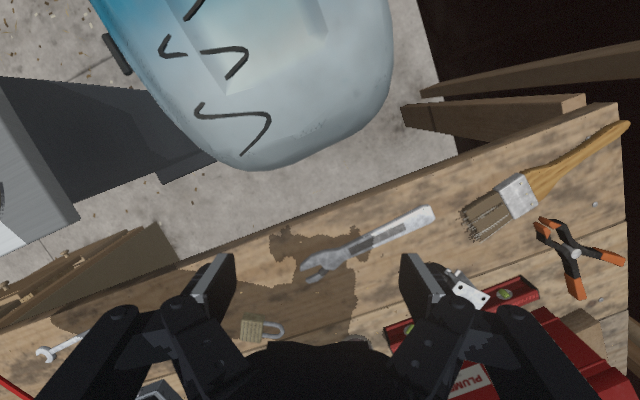

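The case is at about (333,187) in the top view. The lone socket is at (464,218) in top and (447,271) in scene. The dark, empty-looking hole is at about (360,203) in scene, at the right end. I'll zoom in.

```bash
python3 - <<'E'
import cv2
a=cv2.imread("pics/scene0.png")[140:245,255:395]; cv2.imwrite("pics/sz.png",cv2.resize(a,None,fx=5.5,fy=5.5,interpolation=cv2.INTER_CUBIC))
a=cv2.imread("pics/top0.png")[145:235,265:405]; cv2.imwrite("pics/tz.png",cv2.resize(a,None,fx=5.5,fy=5.5,interpolation=cv2.INTER_CUBIC))
a=cv2.imread("pics/top0.png")[205:232,450:480]; b=cv2.imread("pics/scene0.png")[255:290,430:465]
import numpy as np
cv2.imwrite("pics/so.png",np.hstack([cv2.resize(a,(390,351)),cv2.resize(b,(351,351))]))
E
```

```text
(no output)
```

View pics/sz.png

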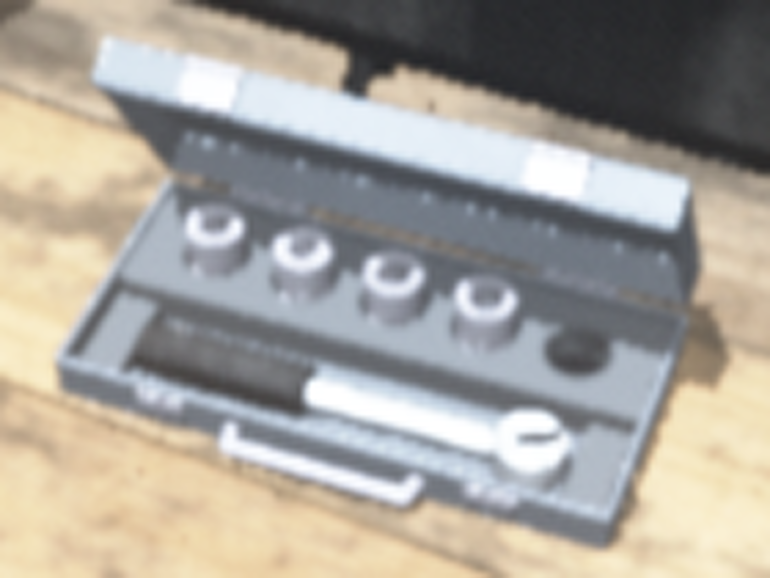

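View pics/tz.png

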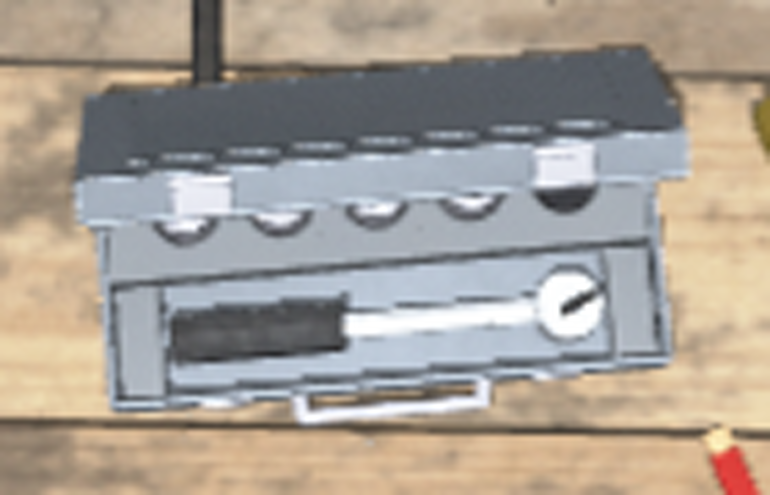

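View pics/so.png

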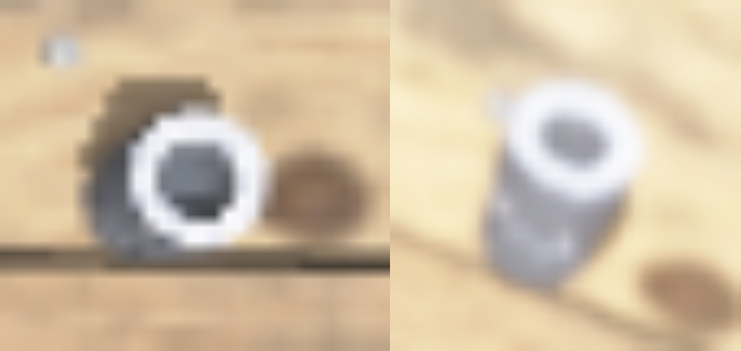

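```bash
cat > h.py <<'E'
import numpy as np, cv2
from workcell import get_state, cams
def ray(n,uv,c=None):
    c=c or cams.get_calibration(n)
    K=np.array([[c['fx'],0,c['cx']],[0,c['fy'],c['cy']],[0,0,1]])
    p=cv2.undistortPoints(np.array([[uv]],float),K,c['distortion'])[0,0]
    R=cv2.Rodrigues(c['rvec'])[0]; return -R.T@c['tvec'], R.T@np.array([p[0],p[1],1])
def plane(n,uv,z,c=None):
    o,d=ray(n,uv,c); return o+d*(z-o[2])/d[2]
def tri(a,b):
    (o1,d1),(o2,d2)=ray("scene",a),ray("top",b)
    s=np.linalg.lstsq(np.c_[d1,-d2],o2-o1,rcond=None)[0]
    p,q=o1+s[0]*d1,o2+s[1]*d2; return (p+q)/2,np.linalg.norm(p-q)
S=lambda x,y:(x/5.5+255-.4,y/5.5+140-.4)
T=lambda x,y:(x/5.5+265-.4,y/5.5+145-.4)
def proj(n,P,c=None):
    c=c or cams.get_calibration(n)
    K=np.array([[c['fx'],0,c['cx']],[0,c['fy'],c['cy']],[0,0,1]])
    return cv2.projectPoints(np.array(P,float).reshape(-1,3),c['rvec'],c['tvec'],K,c['distortion'])[0][:,0]
E
python3 - <<'E'
from h import *
np.set_printoptions(precision=4,suppress=True)
pts=[plane("scene",S(*p),.042) for p in [(215,228),(302,250),(393,274),(486,298)]]
h=plane("scene",S(578,351),.022); print(np.array(pts),h)
print("rim scene",plane("scene",S(60,362),.026),plane("scene",S(608,522),.026))
print("rim top",plane("top",T(113,405),.026),plane("top",T(668,362),.026))
print("sock",plane("scene",(448.4,269),.042),plane("top",(465.2,218.7),.042))
for a,b in [((100,82),(82,225)),((682,235),(688,180)),((107,40),(80,182)),((690,183),(685,132))]: print(tri(S(*a),T(*b)))
E
```

```text
[[ 0.5532  0.0982  0.042 ]
 [ 0.5586  0.0537  0.042 ]
 [ 0.5636  0.0078  0.042 ]
 [ 0.5689 -0.0379  0.042 ]] [ 0.5744 -0.0835  0.022 ]
rim scene [0.4578 0.1281 0.026 ] [ 0.4843 -0.1357  0.026 ]
rim top [0.4587 0.1327 0.026 ] [ 0.4838 -0.1318  0.026 ]
sock [ 0.4653 -0.3389  0.042 ] [ 0.4633 -0.3371  0.042 ]
(array([0.5261, 0.1378, 0.1399]), np.float64(0.004357004424592901))
(array([ 0.5511, -0.1293,  0.1392]), np.float64(0.00570004941233796))
(array([0.5415, 0.1398, 0.1522]), np.float64(0.00016819682509102197))
(array([ 0.5694, -0.1255,  0.1521]), np.float64(0.003717936922788607))
```

```bash
python3 - <<'E'
from h import *
np.set_printoptions(precision=4,suppress=True)
from scipy.spatial.transform import Rotation as Ro
s=get_state(); q=s['orientation']; R=Ro.from_quat([*q[1:],q[0]]).as_matrix()
o,d=ray("wrist",(320,200)); print("cam in tool",R.T@(o-s['tcp_pos']),R.T@d); print(R)
for a,b in [((283,136),(255,129)),((524,201),(498,128)),((275,11),(232,66)),((578,66),(557,66))]: print(tri(a,b))
for p in [(412,222),(428,220),(402,218)]: print('tape',plane("scene",p,0))
c=np.array([.536,.0043]); 
for y in(.1,0.0): pass
# targets from current pose, in tool axes
for n,t in {'pre':(.485,-.002,.25),'sock':(.464,-.338,.25)}.items(): print(n,R.T@(np.array(t)-s['tcp_pos'])*100)
E
```

```text
cam in tool [ 0.0775  0.0002 -0.1222] [-0.2998  0.0097  0.954 ]
[[-0.9273  0.3744 -0.0007]
 [ 0.3744  0.9273 -0.0012]
 [ 0.0002 -0.0013 -1.    ]]
(array([0.6927, 0.2148, 0.0512]), np.float64(0.005300538012785485))
(array([ 0.7051, -0.4368,  0.0729]), np.float64(0.029100246749891517))
(array([0.714 , 0.2155, 0.4013]), np.float64(0.0013955190824808043))
(array([ 0.7244, -0.4241,  0.415 ]), np.float64(0.001609623099033821))
tape [ 0.5937 -0.221   0.    ]
tape [ 0.6182 -0.2555  0.    ]
tape [ 0.5951 -0.1939  0.    ]
pre [-45.0496 -39.4952   0.0059]
sock [-55.6812 -71.4379   0.0464]
```

Place 5, at the −y end, is the empty one, and the other four hold sockets. The lid is at about 60°, with its edge near (0.539, 0.004, 0.14). The TV face stands close behind it at x≈0.70, so I'll push with the fingers shut and tilted 30° forward to keep the gripper body clear of it.

play_rows:
  series: "0 -2 -1.75 0 0 0 0;0 -4 -3.5 0 0 0 0;0 -4 -3.5 0 0 0 0;0 -4 -3.5 0 0 0 0;0 -4 -3.5 0 0 0 0;0 -4 -3.5 0 0 0 0;0 -4 -3.5 0 0 0 0;0 -4 -3.5 0 0 0 0;0 -4 -3.5 0 0 0 0;0 -4 -3.5 0 0 0 0;0 -4 -3.5 0 0 0 0;0 -3 -2.75 0 0 0 0"
  newtons: 20

```text
clock: 1.65
tcp_pos: [0.4853, -0.0036, 0.25]
orientation: [-0.0, 0.191, 0.982, 0.0]
wrist_force: [-0.1, 0.6, 0.6]
finger_gap: 0.0004
```

play_rows:
  series: "0 0 0 0 0 0 -9.5;0 0 0 0 0 0 -9.5;0 0 0 0 0 0 -9.4;0 0 0 0 -10 0 0;0 0 0 0 0 -10 0;0 0 0 0 0 -10 0;0 0 0 0 0 0 0"

```text
clock: 2.52
tcp_pos: [0.4799, -0.0006, 0.2475]
orientation: [0.165, -0.039, 0.981, 0.096]
wrist_force: [-0.3, -0.5, -0.6]
finger_gap: -0.0
```

One row went wrong: I turned 10° about x instead of y. I'll work out the correction.

```bash
cat >> h.py <<'E'
from scipy.spatial.transform import Rotation as Ro
def tool():
    s=get_state(); q=s['orientation']; return s,Ro.from_quat([*q[1:],q[0]])
def want(tilt,yaw=0.116):
    x=np.array([np.cos(yaw),np.sin(yaw),0]); y=np.array([-np.sin(yaw),np.cos(yaw),0])
    z=np.sin(tilt)*x+np.array([0,0,-np.cos(tilt)]); return Ro.from_matrix(np.c_[np.cross(y,z),y,z])
def plan(p,tilt):
    s,R=tool(); W=want(tilt)
    rv=(R.inv()*W).as_rotvec(degrees=True)
    print("clock",s['clock'],"turn",rv.round(2),"then shift cm",(W.inv().apply(np.array(p)-s['tcp_pos'])*100).round(2),"shift now-axes",(R.inv().apply(np.array(p)-s['tcp_pos'])*100).round(2))
E
python3 -c "
from h import *
plan((.485,-.002,.1345),np.pi/6)"
```

```text
clock 2.525 turn [  9.05 -10.28  -4.59] then shift cm [ 5.23 -0.2  10.03] shift now-axes [ 3.27 -2.18 10.61]
```

play_rows:
  series: "0 0 0 0 4.5 -5.1 -2.3;0 0 0 0 4.5 -5.1 -2.3;0 1.7 -0.1 3.3 0 0 0;0 1.7 -0.1 3.3 0 0 0;0 1.8 0 3.4 0 0 0;0 0 0 0 0 0 0"

```text
clock: 3.28
tcp_pos: [0.4898, -0.0027, 0.1356]
orientation: [0.257, -0.057, 0.965, 0.016]
wrist_force: [-0.3, -0.1, 0.2]
finger_gap: -0.0001
```

```bash
python3 - <<'E'
from h import *
plan((.485,-.002,.1345),np.pi/6)
for n in("scene","top"):
    im=cams.read_camera(n)[:,:,::-1]
    s,R=tool(); tip=s['tcp_pos']+R.apply([0,0,.019]); print(n,tip,proj(n,tip), proj(n,[.5386,.0043,.1395]))
    u,v=proj(n,tip)[0].astype(int); a=im[max(0,v-60):v+60,u-80:u+80]; cv2.imwrite(f"pics/{n}1.png",cv2.resize(a,None,fx=4,fy=4))
E
```

```text
clock 3.275 turn [ 0.1  -0.14  0.11] then shift cm [ 0.46  0.12 -0.14] shift now-axes [ 0.46  0.12 -0.14]
scene [ 0.50067819 -0.00192078  0.12124392] [[317.99530446 184.53352928]] [[322.82095362 168.11314934]]
top [ 0.50171837 -0.00225696  0.12273456] [[337.96433112 197.03256713]] [[335.64680728 180.82858597]]
```

View pics/scene1.png

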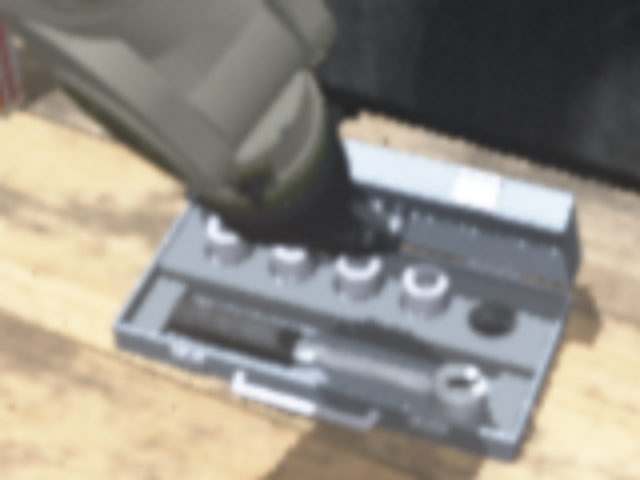

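View pics/top1.png

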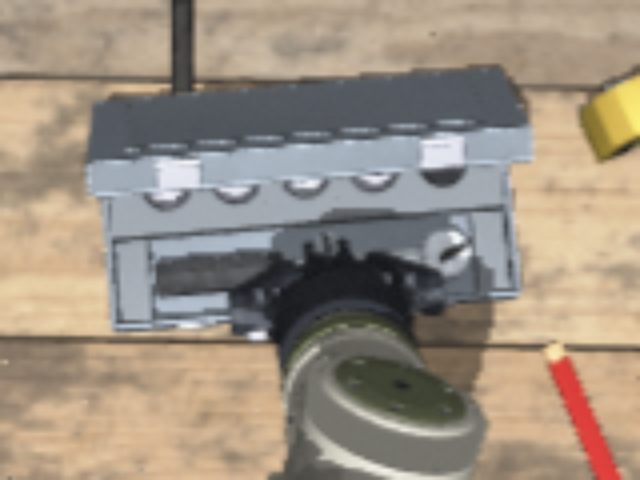

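The fingertips are about 40 mm in front of the lid rim, at mid-length, and match the prediction in the top view. Starting the push.

play_rows:
  series: "0 -1.73 0.1 1 0 0 0;0 -0.87 0 0.5 0 0 0;0 -0.87 0 0.5 0 0 0;0 -0.87 0 0.5 0 0 0;0 -0.87 0 0.5 0 0 0;0 -0.87 0 0.5 0 0 0"

```text
clock: 4.12
tcp_pos: [0.5604, 0.0063, 0.138]
orientation: [0.26, -0.057, 0.964, 0.015]
wrist_force: [-2.5, -0.3, 0.1]
finger_gap: -0.0003
```

play_rows:
  series: "0 -0.87 0 0.5 0 0 0;0 -0.87 0 0.5 0 0 0;0 -0.87 0 0.5 0 0 0"

```text
clock: 4.5
tcp_pos: [0.5906, 0.0098, 0.1383]
orientation: [0.261, -0.057, 0.964, 0.015]
wrist_force: [-0.9, -0.5, 0.2]
finger_gap: -0.0001
```

```bash
python3 - <<'E'
from h import *
s,R=tool(); print(s['tcp_pos'],s['wrist_force'])
for n in("scene","top"):
    im=cams.read_camera(n)[:,:,::-1]
    c=(255,110) if n=="scene" else (265,130)
    a=im[c[1]:c[1]+130,c[0]:c[0]+150]; cv2.imwrite(f"pics/{n}2.png",cv2.resize(a,None,fx=4,fy=4))
E
```

```text
[0.5905793  0.00976314 0.13834026] [-0.91757193 -0.53605281  0.1828892 ]
```

View pics/scene2.png

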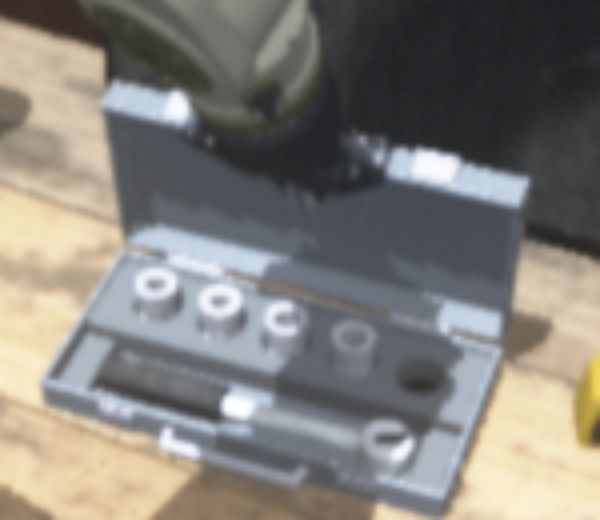

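View pics/top2.png

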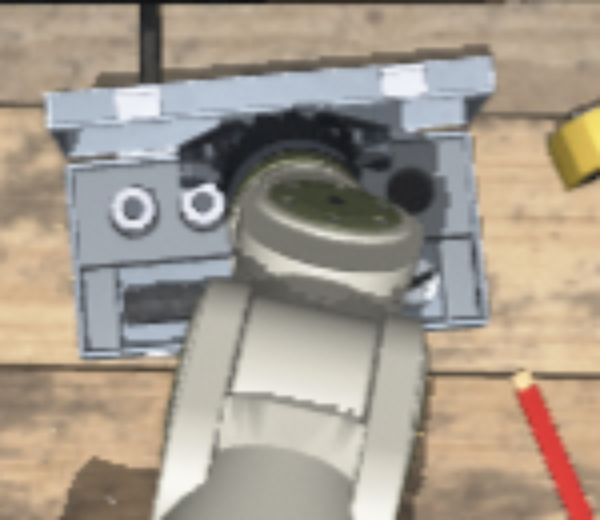

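Scene and top show the lid now near upright and the case apparently unmoved. I'll continue in smaller steps and watch the force.

play_rows:
  series: "0 -0.87 0 0.5 0 0 0;0 -0.87 0 0.5 0 0 0;0 -0.87 0 0.5 0 0 0"

```text
clock: 4.97
tcp_pos: [0.6194, 0.0132, 0.1374]
orientation: [0.259, -0.057, 0.964, 0.015]
wrist_force: [-2.1, -0.5, -3.2]
finger_gap: -0.0002
```

play_rows:
  series: "0 -0.43 0 0.25 0 0 0;0 -0.43 0 0.25 0 0 0"

```text
clock: 5.22
tcp_pos: [0.6287, 0.0146, 0.1371]
orientation: [0.259, -0.057, 0.964, 0.015]
wrist_force: [-1.8, -1.0, -6.3]
finger_gap: -0.0002
```

```bash
python3 - <<'E'
from h import *
s,R=tool(); print(s['tcp_pos'],s['wrist_force'])
for n in("scene","top"):
    im=cams.read_camera(n)[:,:,::-1]
    c=(255,110) if n=="scene" else (265,130)
    a=im[c[1]:c[1]+130,c[0]:c[0]+150]; cv2.imwrite(f"pics/{n}3.png",cv2.resize(a,None,fx=4,fy=4))
E
```

```text
[0.62870874 0.01455979 0.13711349] [-1.79434038 -0.96415828 -6.31824787]
```

View pics/scene3.png

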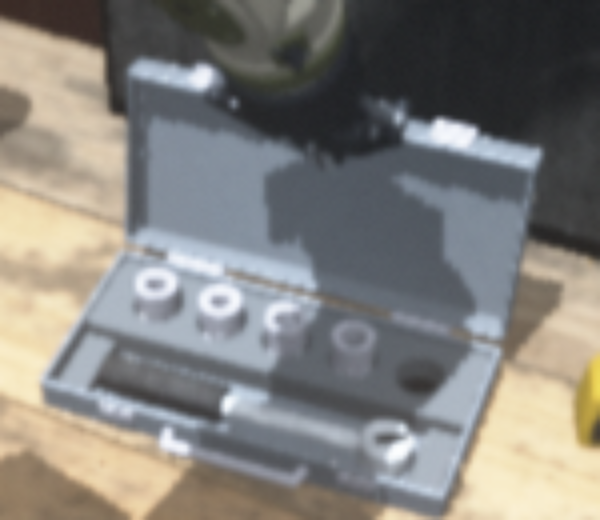

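View pics/top3.png

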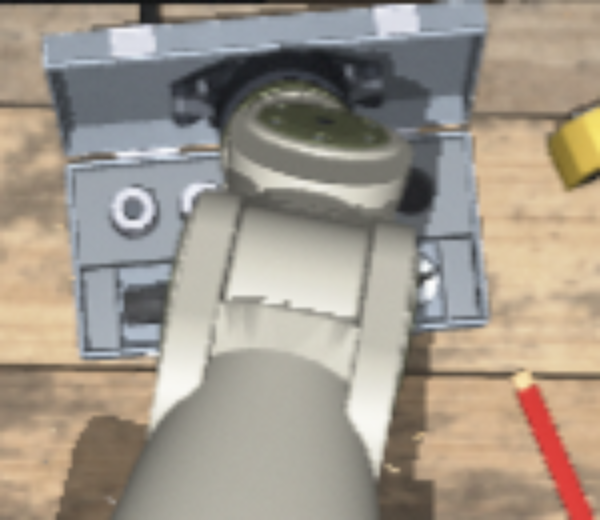

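Lid at about 101°. The downward force on the tool suggests friction as the rim comes down over its arc, so I'll follow the arc with a slight downward motion.

play_rows:
  series: "0 0.1 0 0.17 0 0 0;0 -0.33 0 0.42 0 0 0;0 -0.33 0 0.42 0 0 0"

```text
clock: 5.7
tcp_pos: [0.6407, 0.0156, 0.1338]
orientation: [0.262, -0.057, 0.963, 0.015]
wrist_force: [-1.6, 0.1, 0.1]
finger_gap: -0.0001
```

play_rows:
  series: "0 -0.33 0 0.42 0 0 0;0 0 0 0 0 0 0"

```text
clock: 5.95
tcp_pos: [0.6452, 0.016, 0.1312]
orientation: [0.261, -0.057, 0.963, 0.014]
wrist_force: [-4.5, -0.7, 4.5]
finger_gap: -0.0001
```

```bash
python3 - <<'E'
from h import *
s,R=tool(); print(s['tcp_pos'],s['wrist_force'])
for n in("scene","top"):
    im=cams.read_camera(n)[:,:,::-1]
    c=(255,110) if n=="scene" else (265,120)
    a=im[c[1]:c[1]+130,c[0]:c[0]+150]; cv2.imwrite(f"pics/{n}4.png",cv2.resize(a,None,fx=4,fy=4))
E
```

```text
[0.64516258 0.01603701 0.13123263] [-4.48618075 -0.72531681  4.4530238 ]
```

View pics/scene4.png

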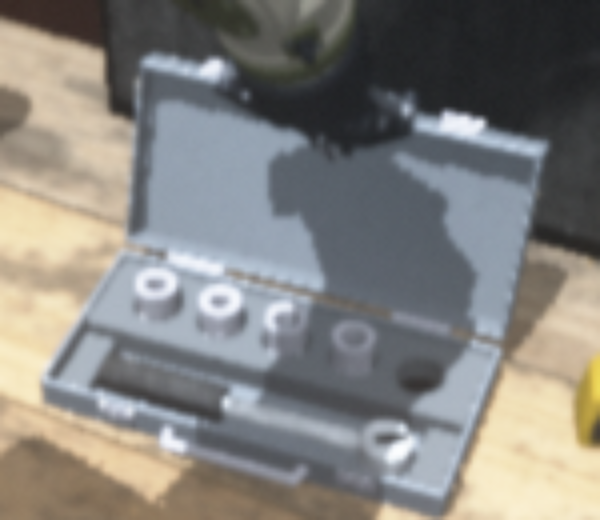

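View pics/top4.png

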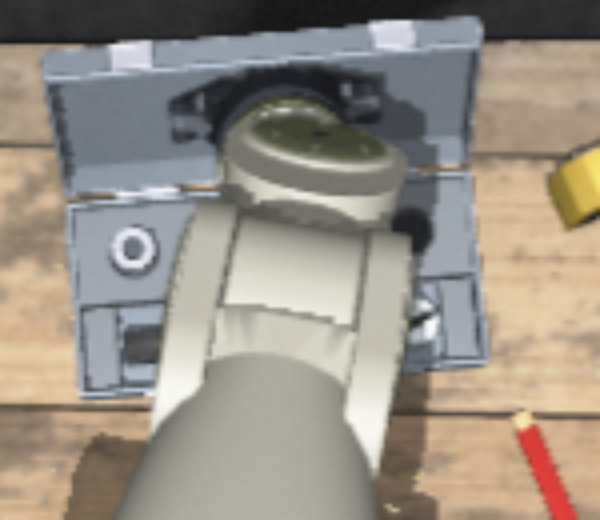

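```bash
python3 - <<'E'
from h import *
A=lambda x,y:(x/4+255-.4,y/4+110-.4); B=lambda x,y:(x/4+265-.4,y/4+120-.4)
H=np.array([.6035,.012]);ex=np.array([np.cos(.116),np.sin(.116)])
for a,b in [((146,75),(46,78)),((542,160),(482,43)),((146,75),(46,82)),((150,57),(44,53)),((547,145),(477,18))]:
    p,e=tri(A(*a),B(*b)); s=(p[:2]-H)@ex; print(p,e,s,np.degrees(np.pi/2+np.arctan2(s,p[2]-.026)))
E
```

```text
[0.64165142 0.15085247 0.13591895] 0.002240473347895431 0.05396581314126212 116.14919320284689
[ 0.66621868 -0.11606472  0.14455287] 0.0021322526481582604 0.04747497171705476 111.82383147942286
[0.63900249 0.15000726 0.13788223] 0.003647412763649434 0.05123686355586856 114.6055785332798
[0.6550541  0.15329639 0.14102652] 0.0008504398833704976 0.06756127618826675 120.42801312205829
[ 0.68254897 -0.11334208  0.14321069] 0.0024816474000245677 0.06401062862771781 118.63965726358731
```

play_rows:
  series: "0 -0.2 0 0.23 0 0 0;0 0 0 0 0 0 0"

```text
clock: 6.3
tcp_pos: [0.6475, 0.0163, 0.13]
orientation: [0.261, -0.057, 0.964, 0.014]
wrist_force: [-4.3, -1.6, 4.3]
finger_gap: -0.0002
```

play_rows:
  series: "0 -0.2 0 0.2 0 0 0;0 0 0 0 0 0 0"

```text
clock: 6.55
tcp_pos: [0.6498, 0.0166, 0.1288]
orientation: [0.26, -0.057, 0.964, 0.014]
wrist_force: [-4.4, -0.7, 2.8]
finger_gap: -0.0002
```

```bash
python3 - <<'E'
from h import *
for n in("scene","top"):
    im=cams.read_camera(n)[:,:,::-1]
    c=(255,110) if n=="scene" else (265,120)
    a=im[c[1]:c[1]+130,c[0]:c[0]+150]; b=cv2.resize(a,None,fx=4,fy=4); cv2.imwrite(f"pics/{n}5.png",b)
    o=cv2.imread(f"pics/{n}4.png")
    if n=="scene":
        # front strips: case shift between 4 and 5, lid shift
        for nm,(y0,y1,x0,x1) in dict(casefront=(380,500,40,200),caseright=(380,515,400,500),lidL=(40,200,110,200),lidR=(110,250,440,570)).items():
            print(nm,cv2.phaseCorrelate(np.float32(cv2.cvtColor(o,6)[y0:y1,x0:x1]),np.float32(cv2.cvtColor(b,6)[y0:y1,x0:x1])))
E
```

```text
casefront ((-0.18644083385113674, 0.01694007458747393), 0.34803657988707226)
caseright ((0.048842320388096994, 0.38810628729360985), 0.7010163267630118)
lidL ((0.04952025074288002, -0.026782335198461737), 0.5300598225328658)
lidR ((0.4704026249753923, -0.07680010315723962), 0.7207582161750322)
```

View pics/scene5.png

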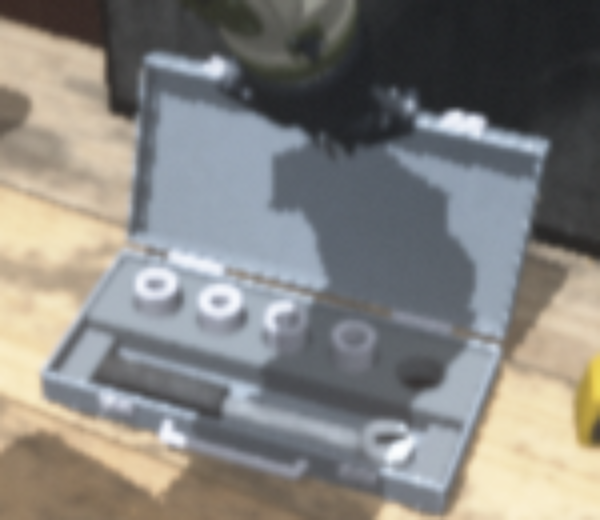

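View pics/top5.png

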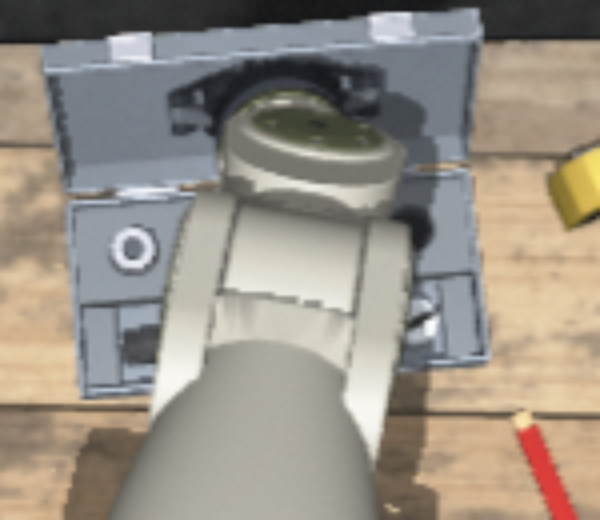

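The lid is still swinging freely (its rear edge moved about 2 px in top) and the case is still. I'll keep nudging until the force rises.

play_rows:
  series: "0 -0.25 0 0.25 0 0 0;0 0 0 0 0 0 0"

```text
clock: 6.9
tcp_pos: [0.6526, 0.0169, 0.1272]
orientation: [0.26, -0.057, 0.964, 0.014]
wrist_force: [-5.2, -1.7, 2.2]
finger_gap: -0.0002
```

play_rows:
  series: "0 -0.25 0 0.25 0 0 0;0 0 0 0 0 0 0"

```text
clock: 7.15
tcp_pos: [0.6549, 0.0171, 0.1259]
orientation: [0.259, -0.056, 0.964, 0.014]
wrist_force: [-10.8, -3.2, 6.9]
finger_gap: 0.0001
```

The force jumped to 11 N, so the lid is at its stop. Backing off.

play_rows:
  series: "0 0.87 0 -0.5 0 0 0;0 1.73 0 -1 0 0 0;0 2.6 0 -1.5 0 0 0;0 3.5 0 -2 0 0 0;0 3.5 0 -2 0 0 0;0 2.5 0 -1.5 0 0 0;0 -2 0 -3.46 0 0 0;0 -2 0 -3.46 0 0 0;0 -1 0 -1.73 0 10 0;0 0 0 0 0 10 0;0 0 0 0 0 10 0;0 0 0 0 0 0 0"

```text
clock: 8.65
tcp_pos: [0.4906, -0.0021, 0.2243]
orientation: [0.001, -0.059, 0.998, 0.0]
wrist_force: [0.4, 0.1, 0.2]
finger_gap: -0.0001
```

```bash
python3 - <<'E'
from h import *
plan((.464,-.338,.2),0)
for n in("scene","top"):
    im=cams.read_camera(n)[:,:,::-1]; s,R=tool(); print(s['tcp_pos'])
    c=(255,110) if n=="scene" else (265,120)
    cv2.imwrite(f"pics/{n}6f.png",im)
    a=im[c[1]:c[1]+130,c[0]:c[0]+150]; b=cv2.resize(a,None,fx=4,fy=4); cv2.imwrite(f"pics/{n}6.png",b)
E
```

```text
clock 8.65 turn [-0.    0.12  0.17] then shift cm [  6.53 -33.06   2.43] shift now-axes [  6.63 -33.04   2.42]
[ 0.48931654 -0.0019957   0.22482864]
[ 0.48817737 -0.00200754  0.22546504]
```

View pics/scene6.png

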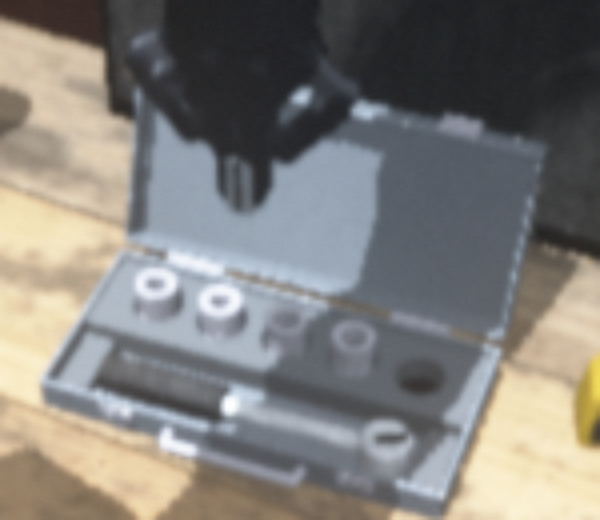

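View pics/top6.png

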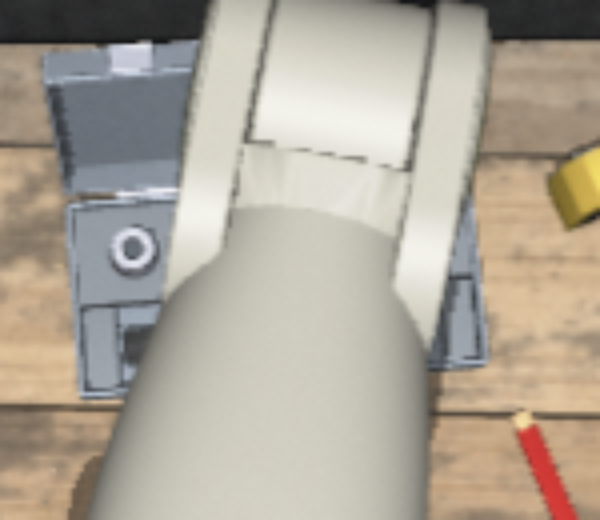

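The lid stays right back with the arm clear. Next, above the lone socket.

play_rows:
  series: "0 0.5 -2.1 0.2 0 0 0;0 1 -5 0.4 0 0 0;0 1 -5 0.4 0 0 0;0 1 -5 0.4 0 0 0;0 1 -5 0.4 0 0 0;0 1 -5 0.4 0 0 0;0 0.6 -4 0.2 0 0 0;0 0.4 -2 0 0 0 0;0 0 0 0 0 0 0"

```text
clock: 9.88
tcp_pos: [0.4614, -0.3391, 0.2035]
orientation: [0.003, -0.058, 0.998, -0.001]
wrist_force: [0.4, 1.1, -0.3]
finger_gap: -0.0001
```

```bash
python3 - <<'E'
from h import *
c=cams.get_calibration("scene")
s=np.array([.489,-.002,.2248]); print("pred tip before",[proj("scene",s-[0,0,L])[0].round(1) for L in (.0,.019,.032)],"seen (316,162)")
plan((.464,-.338,.075),0)
im=cams.read_camera("wrist")[:,:,::-1]; cv2.imwrite("pics/w7.png",im)
im=cams.read_camera("scene")[:,:,::-1]; a=im[170:300,380:520]; cv2.imwrite("pics/scene7.png",cv2.resize(a,None,fx=5,fy=5))
s,R=tool()
print(proj("wrist",[.464,-.338,.042]),proj("scene",s['tcp_pos']+R.apply([0,0,.019])), s['tcp_pos'])
E
```

```text
pred tip before [array([314.9, 153.9]), array([315.1, 160.6]), array([315.2, 165. ])] seen (316,162)
clock 9.875 turn [-0.17  0.37 -0.01] then shift cm [-0.27  0.08 12.85] shift now-axes [-0.18  0.12 12.85]
[[316.57154516 190.38121717]] [[463.85865354 229.33663882]] [ 0.46183297 -0.33738089  0.20326649]
```

View pics/w7.png

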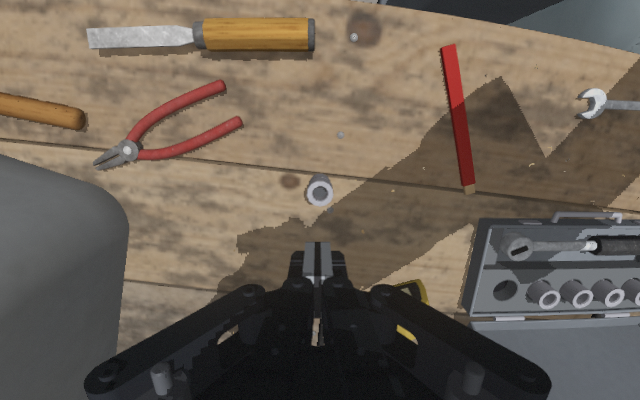

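View pics/scene7.png

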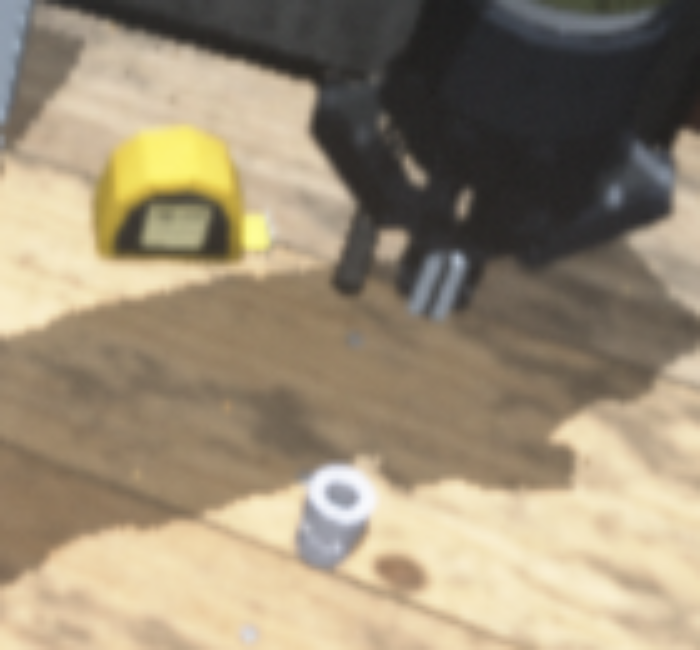

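The wrist view shows the socket ring at (319.5,190) and the empty place 5 at (505,290). Four sockets are seated and the lid is open.

```bash
python3 - <<'E'
from h import *
for p,z in [((319.7,190),.042),((505,290),.022),((549,294),.042),((583,294),.042)]: print(plane("wrist",p,z).round(4))
plan((.464,-.338,.075),0)
E
```

```text
[ 0.4632 -0.3348  0.042 ]
[ 0.5726 -0.0812  0.022 ]
[ 0.5606 -0.0393  0.042 ]
[0.5569 0.0073 0.042 ]
clock 9.975 turn [-0.09  0.32  0.13] then shift cm [-0.21 -0.09 12.83] shift now-axes [-0.14 -0.07 12.83]
```

play_rows:
  series: "0 -0.1 -0.05 2 0 0 0;0 -0.1 0 3 0 0 0;0 0 0 3 0 0 0;0 0 0 2 0 0 0;0 0 0 1 0 0 0;0 0 0 0.6 0 0 0;0 0 0 0 0 0 0"

```text
clock: 10.85
tcp_pos: [0.4651, -0.3387, 0.087]
orientation: [0.002, -0.059, 0.998, -0.001]
wrist_force: [-0.5, 1.3, 0.4]
finger_gap: -0.0001
```

```bash
python3 - <<'E'
from h import *
plan((.464,-.337,.075),0)
im=cams.read_camera("wrist")[:,:,::-1]; a=im[150:390,160:480]
im2=cams.read_camera("scene")[:,:,::-1]; b=im2[215:295,400:500]
cv2.imwrite("pics/p8.png",np.hstack([cv2.resize(a,(400,300)),cv2.resize(b,(375,300))]))
E
```

```text
clock 10.85 turn [-0.1   0.28  0.14] then shift cm [0.09 0.18 1.2 ] shift now-axes [0.09 0.18 1.2 ]
```

View pics/p8.png

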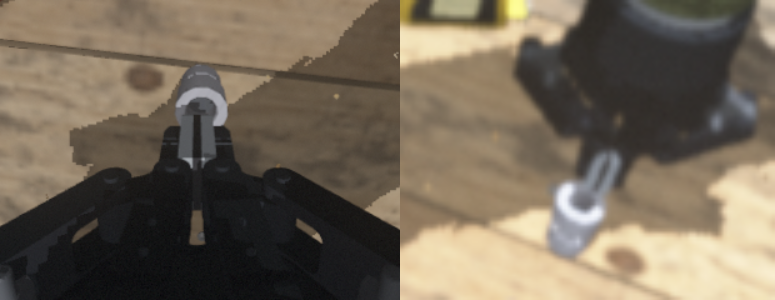

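The tips are centred to about 2 mm and still roughly 25 mm above the socket. I'll shift 2 mm, drop 1 cm and hold for more than 2 s.

play_rows:
  series: "0 0.05 0.1 0.5 0 0 0;0 0.05 0.1 0.5 0 0 0;0 0 0 0 0 0 0;0 0 0 0 0 0 0;0 0 0 0 0 0 0;0 0 0 0 0 0 0;0 0 0 0 0 0 0;0 0 0 0 0 0 0;0 0 0 0 0 0 0;0 0 0 0 0 0 0;0 0 0 0 0 0 0;0 0 0 0 0 0 0"

```text
clock: 12.45
tcp_pos: [0.4636, -0.3371, 0.0766]
orientation: [0.002, -0.059, 0.998, -0.001]
wrist_force: [-0.2, 0.2, -0.5]
finger_gap: 0.0002
```

```bash
python3 - <<'E'
from h import *
plan((.464,-.337,.075),0); print(get_state()['tcp_pos'])
im=cams.read_camera("wrist")[:,:,::-1]; a=im[150:390,160:480]
im2=cams.read_camera("scene")[:,:,::-1]; b=im2[215:295,400:500]
cv2.imwrite("pics/p9.png",np.hstack([cv2.resize(a,(400,300)),cv2.resize(b,(375,300))]))
E
```

```text
clock 12.45 turn [-0.08  0.26  0.11] then shift cm [-0.04  0.01  0.16] shift now-axes [-0.04  0.01  0.16]
[ 0.46361437 -0.33712042  0.07661658]
```

View pics/p9.png

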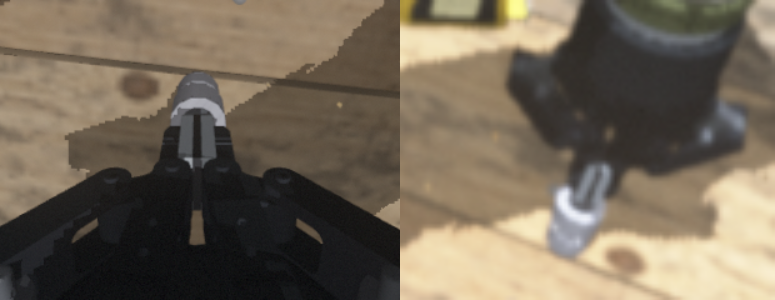

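The tips are over the socket with a gap of about 15 mm. I'll complete the hold, rise, and travel to place 5.

play_rows:
  series: "0 0 0 0 0 0 0;0 0 0 0 0 0 0;0 0 0 0 0 0 0;0 0 0 0 0 0 0;0 0 0 0 0 0 0;0 0 0 0 0 0 0;0 0 0 0 0 0 0;0 0 0 0 0 0 0;0 0 0 0 0 0 0;0 0 0 0 0 0 0"

```text
clock: 13.8
tcp_pos: [0.4636, -0.3371, 0.0766]
orientation: [0.002, -0.059, 0.998, -0.001]
wrist_force: [0.2, -0.1, -0.3]
finger_gap: -0.0
```

play_rows:
  series: "0 0 0 -1 0 0 0;0 0 0 -3 0 0 0;0 0 0 -5 0 0 0;0 0 0 -3 0 0 0;0 0 0 -1 0 0 0;0 0 0 0 0 0 0"

```text
clock: 14.55
tcp_pos: [0.4631, -0.3371, 0.2069]
orientation: [0.003, -0.059, 0.998, -0.001]
wrist_force: [0.7, -1.2, -0.1]
finger_gap: -0.0002
```

```bash
python3 - <<'E'
from h import *
plan((.574,-.083,.2),0)
E
```

```text
clock 14.55 turn [-0.12  0.29  0.11] then shift cm [-13.95  23.96   0.69] shift now-axes [-13.99  23.93   0.71]
```

play_rows:
  series: "0 -1.1 2 0 0 0 0;0 -2.5 4.3 0 0 0 0;0 -2.5 4.3 0 0 0 0;0 -2.5 4.3 0 0 0 0;0 -2.5 4.3 0 0 0 0;0 -1.8 3 0 0 0 0;0 -1.1 1.75 0 0 0 0;0 0 0 0 0 0 0;0 0 0 0 0 0 0"

```text
clock: 15.68
tcp_pos: [0.5734, -0.0835, 0.2063]
orientation: [0.002, -0.059, 0.998, -0.001]
wrist_force: [0.2, -0.2, -0.7]
finger_gap: 0.0001
```

```bash
python3 - <<'E'
from h import *
plan((.574,-.083,.055),0); print(get_state()['tcp_pos'])
im=cams.read_camera("wrist")[:,:,::-1]; cv2.imwrite("pics/w10.png",im); print(proj("wrist",[[.574,-.083,.022],[.5689,-.0379,.042]]))
im2=cams.read_camera("scene")[:,:,::-1]; b=im2[110:250,255:410]
cv2.imwrite("pics/s10.png",cv2.resize(b,None,fx=4,fy=4))
E
```

```text
clock 15.675 turn [-0.08  0.19  0.06] then shift cm [-0.07  0.04 15.13] shift now-axes [-0.02  0.06 15.13]
[ 0.57337371 -0.08345683  0.20626324]
[[317.99923428 183.77968118]
 [361.48240079 188.76938881]]
```

View pics/w10.png

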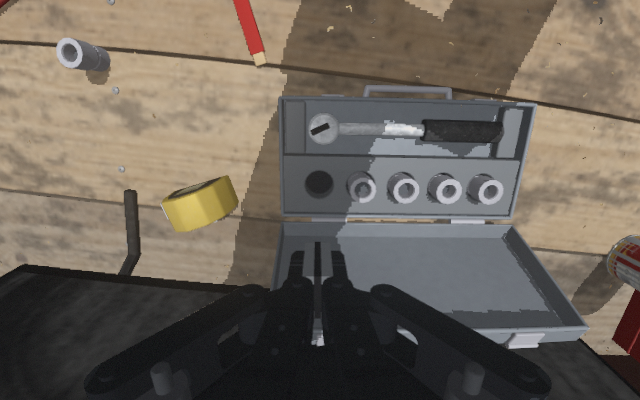

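View pics/s10.png

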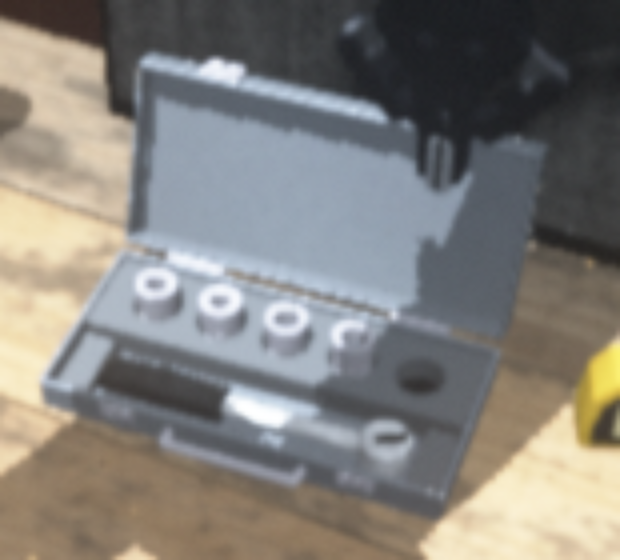

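The hole is at (318.5,184), exactly where predicted, and the lid is fully back. Descending.

play_rows:
  series: "0 0 0 2 0 0 0;0 -0.05 0.05 3 0 0 0;0 0 0 3 0 0 0;0 0 0 2.5 0 0 0;0 0 0 2 0 0 0;0 0 0 1 0 0 0;0 0 0 0.7 0 0 0;0 0 0 0 0 0 0;0 0 0 0 0 0 0;0 0 0 0 0 0 0"

```text
clock: 17.02
tcp_pos: [0.5755, -0.0824, 0.0656]
orientation: [0.003, -0.059, 0.998, -0.001]
wrist_force: [0.6, -0.1, -0.3]
finger_gap: 0.0
```

```bash
python3 - <<'E'
from h import *
plan((.574,-.083,.055),0); print(get_state()['tcp_pos'],get_state()['wrist_force'])
im=cams.read_camera("wrist")[:,:,::-1]; a=im[150:390,160:480]
im2=cams.read_camera("scene")[:,:,::-1]; b=im2[130:240,270:410]
cv2.imwrite("pics/p11.png",np.hstack([cv2.resize(a,(400,300)),cv2.resize(b,(382,300))]))
E
```

```text
clock 17.025 turn [-0.11  0.33  0.11] then shift cm [ 0.15 -0.05  1.06] shift now-axes [ 0.16 -0.04  1.06]
[ 0.57547803 -0.0823587   0.0656022 ] [ 0.59223542 -0.13716938 -0.259928  ]
```

View pics/p11.png

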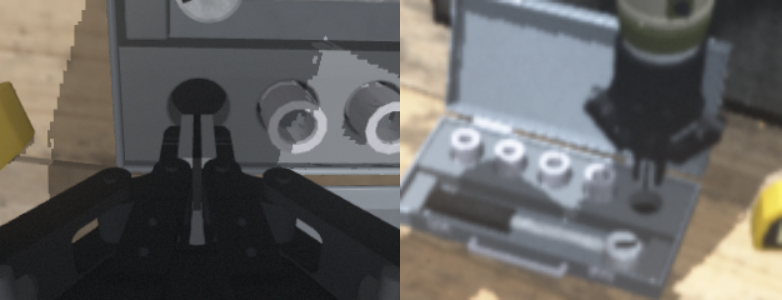

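play_rows:
  series: "0 0.1 0 0.5 0 0 0;0 0.05 -0.05 0.5 0 0 0;0 0 0 0 0 0 0;0 0 0 0 0 0 0;0 0 0 0 0 0 0;0 0 0 0 0 0 0;0 0 0 0 0 0 0;0 0 0 0 0 0 0;0 0 0 0 0 0 0;0 0 0 0 0 0 0;0 0 0 0 0 0 0;0 0 0 0 0 0 0"

```text
clock: 18.62
tcp_pos: [0.5736, -0.083, 0.0549]
orientation: [0.002, -0.059, 0.998, -0.001]
wrist_force: [0.3, 0.2, -0.3]
finger_gap: 0.0002
```

play_rows:
  series: "0 0 0 0 0 0 0;0 0 0 0 0 0 0;0 0 0 0 0 0 0;0 0 0 0 0 0 0;0 0 0 0 0 0 0;0 0 0 0 0 0 0;0 0 0 0 0 0 0;0 0 0 0 0 0 0"

```text
clock: 19.62
tcp_pos: [0.5736, -0.083, 0.0549]
orientation: [0.002, -0.059, 0.998, -0.001]
wrist_force: [0.3, 0.6, -0.3]
finger_gap: 0.0001
```

```bash
python3 - <<'E'
from h import *
plan((.574,-.083,.055),0); print(get_state()['tcp_pos'],get_state()['wrist_force'])
im=cams.read_camera("wrist")[:,:,::-1]; a=im[150:390,160:480]
im2=cams.read_camera("scene")[:,:,::-1]; b=im2[130:240,270:410]
cv2.imwrite("pics/p12.png",np.hstack([cv2.resize(a,(400,300)),cv2.resize(b,(382,300))]))
E
```

```text
clock 19.625 turn [-0.09  0.26  0.11] then shift cm [-0.04 -0.01 -0.01] shift now-axes [-0.04 -0.01 -0.01]
[ 0.57357938 -0.08296955  0.0549078 ] [ 0.26166284  0.5685472  -0.3080151 ]
```

View pics/p12.png

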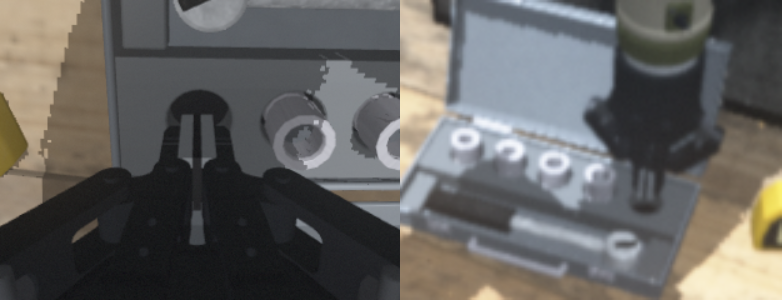

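The tips are centred over the empty place, about 14 mm above its mouth, with no contact force. Handing in.

```bash
python3 -c "
from workcell import workorder
print(workorder.hand_in())"
```

```text
the job is handed in; nothing more can be done
None
```

The job is done and handed in at about 19.7 s, with the arm still pointing at the empty place.

- **Lid:** I pushed it back with the shut fingertips until the force rose from about 5 N to 11 N, which I took as its stop. It stayed right back when I moved away, and the case showed no visible shift. I did not re-measure its final angle; a rough image measurement partway through the last stretch read 112–120°, a little past the 110° stop, so it was not precise enough to rely on.
- **Socket on the bench:** I pointed down at it with the fingertips about 15 mm above its top, centred to about 2 mm, for about 2.6 s.
- **Empty place:** It is place 5, at the right-hand end. I finished there with the fingertips about 14 mm above its mouth, centred to about 2 mm; three position estimates agreed to 2–3 mm.
- **Last checks:** The wrist force was under 1 N, so nothing was being touched. The four seated sockets and the ratchet looked undisturbed in the last pictures, and the tape and pencil did when last in view; I did not look at the padlock again after the start.

One turn row went in about the wrong axis early on, in free air, and I corrected it before going near the case.

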